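# Return the sample-preparation items to their holders

## Task

Put the four loose items on the bench back into their matching round holders: the amber jar into the brown holder, the white jar with the black cap into the white holder, the small jar with the red cap into the red holder, and the black loupe into the black holder. Set each one down upright, fully home inside its rim, without dropping it, and let go of it. Leave the mug and the wash bottle standing where they are.

Things in the scene. Friction and masses are not known exactly. Their poses are not given: they have to be found in the camera images.
- amber_jar: Loose screw-top jar (cap closed, never opened), brown amber with a black cap; 57 mm across, 80 mm tall, under 0.2 kg, standing upright on the grey bench mat, 6 mm thick. Body round about its vertical z axis; origin at the centre of its underside.
- white_jar: Loose screw-top jar (cap closed, never opened), white with a black cap; 42 mm across, 62 mm tall, under 0.2 kg, standing upright on the grey bench mat, 6 mm thick. Body round about its vertical z axis; origin at the centre of its underside.
- red_jar: Loose screw-top jar (cap closed, never opened), the smallest one, cream body with a red cap; 35 mm across, 50 mm tall, under 0.2 kg, standing upright on the grey bench mat, 6 mm thick. Body round about its vertical z axis; origin at the centre of its underside.
- loupe: Loose black eye loupe (magnifier), 35 mm tall, standing on its narrower end: 32 mm across over the lower half, 36 mm over the upper half, under 0.1 kg; on the bench mat. Round about its vertical z axis; origin at the centre of its underside.
- brown_holder: Low round holder fixed on the grey bench mat (6 mm thick, on the worktop); heights are from its underside: dark grey base plate 91 mm square and 4 mm thick, carrying a round amber-brown rim whose top is at 10 mm (rim wall 4 mm thick); the recess inside it has the same colour, is 67 mm across and 5 mm deep, its floor at 5 mm. Origin at the centre of its underside, z up. Place for the amber jar.
- white_holder: Low round holder fixed on the grey bench mat (6 mm thick, on the worktop); heights are from its underside: dark grey base plate 76 mm square and 4 mm thick, carrying a round white rim whose top is at 10 mm (rim wall 4 mm thick); the recess inside it has the same colour, is 52 mm across and 5 mm deep, its floor at 5 mm. Origin at the centre of its underside, z up. Place for the white jar with the black cap.
- red_holder: Low round holder fixed on the grey bench mat (6 mm thick, on the worktop); heights are from its underside: dark grey base plate 69 mm square and 4 mm thick, carrying a round red rim whose top is at 10 mm (rim wall 4 mm thick); the recess inside it has the same colour, is 45 mm across and 5 mm deep, its floor at 5 mm. Origin at the centre of its underside, z up. Place for the jar with the red cap.
- black_holder: Low round holder fixed on the grey bench mat (6 mm thick, on the worktop); heights are from its underside: dark grey base plate 70 mm square and 4 mm thick, carrying a round black rim whose top is at 10 mm (rim wall 4 mm thick); the recess inside it has the same colour, is 46 mm across and 5 mm deep, its floor at 5 mm. Origin at the centre of its underside, z up. Place for the loupe.
- mug: Loose orange mug, bystander beside the work, 81 mm wide and 113 mm long with its handle, 101 mm tall; origin at the worktop, at the centre of that outline, handle towards its -y.
- wash_bottle: Loose white wash bottle with a red cap and spout, bystander beside the work, 66 x 89 x 190 mm; origin at the centre of its underside.

How it is judged:
At the end, for the whole second after the job is handed in: Each of the four items stands upright (within 0.1 rad) and at rest (under 0.02 m/s) on the recess floor of its own holder: centre within 10 mm of the holder's centre, underside less than 7.5 mm above the holder's (2.5 mm above the recess floor) (horizontal distance between amber_jar and brown_holder below 0.01 m and z of amber_jar in the frame of brown_holder below 0.0075 m and angle between each of amber_jar, white_jar, red_jar, loupe's own z axis and vertical below 0.1 rad and linear speed of each of amber_jar, white_jar, red_jar, loupe below 0.02 m/s and horizontal distance between white_jar and white_holder below 0.01 m and z of white_jar in the frame of white_holder below 0.0075 m and horizontal distance between red_jar and red_holder below 0.01 m and z of red_jar in the frame of red_holder below 0.0075 m and horizontal distance between loupe and black_holder below 0.01 m and z of loupe in the frame of black_holder below 0.0075 m); the robot touches nothing.
It fails at once if one of the four items is dropped or thrown (faster than 0.7 m/s with no finger on it) ((linear speed of amber_jar above 0.7 m/s and contact force between the fingers and amber_jar below 0.05 N) or (linear speed of white_jar above 0.7 m/s and contact force between the fingers and white_jar below 0.05 N) or (linear speed of red_jar above 0.7 m/s and contact force between the fingers and red_jar below 0.05 N) or (linear speed of loupe above 0.7 m/s and contact force between the fingers and loupe below 0.05 N)).
It fails at once if the mug is moved more than 30 mm or tipped (distance of mug from where it was at the start of the episode above 0.03 m or angle between mug's own z axis and vertical above 0.3 rad).
It fails at once if the wash bottle is moved more than 30 mm or tipped (distance of wash_bottle from where it was at the start of the episode above 0.03 m or angle between wash_bottle's own z axis and vertical above 0.3 rad).
It also fails if it takes over 96 s, if anything falls off the work surface, if the arm or the gripper's body presses on something with over 40 N, if the wrist force passes 120 N, or if a joint passes its speed limit or range.

## Robot

A 6-joint arm with a two-finger parallel gripper is mounted at the origin on a cart in front of the work surface, level with it; the furniture and walls round the work are solid. World frame = base frame: x ahead of the robot, y to its left, z up, the work surface at z = 0. Lengths are in m, angles in rad, forces in N, time in s.
With the tool pointing down it reaches from about 0.325 to 0.775 m from the base axis. Payload 5.5 kg.
Tool frame: the origin (TCP) lies between the finger pads; the fingertips stand 8 mm ahead of it and the grasp point (between the pads) lies 11 mm behind it (tcp_to_tips is the distance from the TCP to the fingertips, in m); z points along the fingers, y is the line along which they close (so a half turn about z gives the same grasp; the last joint's range is limited). The gripper opens to 88 mm and grips with 3 to 60 N. Pads are 20 mm wide; open, the fingers measure 115 mm over their backs; the gripper's body (75 mm by 178 mm) begins 61 mm behind the grasp point.
Start: joints at [1.233, 0.091, 1.231, -0, 1.82, -0.057], TCP at [0.166, 0.577, 0.231] pointing down, gripper open.
Joint ranges: [-2.87, 2.87], [-0.86, 2.18], [0.17, 2.46], [-1.51, 4.65], [0.06, 2.69], [-2.65, 2.65]. Speed limits (rad/s): [2.57, 2.57, 3.01, 3.14, 3.14, 3.14].

## Interface

Orientations are given as a unit quaternion [w, x, y, z].
In Python, from bench import * gives the robot as it stands. Calls block until the motion is done:
- move_to(position, orientation): joint-space move of the TCP to a pose.
- move_l(position, speed=0.15, orientation=None): straight line of the TCP; orientation=None keeps the orientation; speed is the mean speed in m/s.
- movej(angles): joint-space move.
- gripper_open() and close(): open the fingers fully, or close them until they stop; the grip force is fixed at half the most.
- hold(seconds).
- inverse_kinematics(position, orientation): joint angles nearest the present ones, or None.
- state(): the state.
- get_image(name): name is "scene" or "top" or "wrist"; returns a dict with "frame" (384x512x3 uint8, blue, green, red), "depth" (384x512 float32, m along the optical axis (not along the pixel's ray), 0 where there is no reading), "camera_matrix" (3x3 intrinsics, pixels), "view" (4x4, takes a point from world to camera coordinates). Camera axes: x right, y up, looking along -z (the intrinsics and any distortion apply to the point x, -y, -z); pixel columns grow to the right and rows downward; lengths in m; the calibration is good to about 2 mm. A picture is of the moment at which its call begins.
A pose or a line that the arm cannot do raises IKError and nothing moves.
- job_done(): hands the job in; it is judged then, once.
The state is a dict: "time": time; "joint_pos": joint angles; "dq": joint speeds; "joint_torque": joint torques, N m; "ee_pos": TCP position; "ee_rot": TCP orientation; "ft_force": force on the tool from outside, world axes, zero at the start; "moment": the same for the moment, N m; "finger_gap": finger opening in m; "finger_force": force on a finger pad.
Only numpy, scipy, OpenCV 4.12 (cv2) and the standard library are available. Lean on these libraries where they do the work, as an engineer would, in place of code of your own. Each camera call takes 0.05 s, during which the arm holds its last target. There are 200 camera calls.

## Working session

There is one attempt and no reset: what is moved stays moved. The work goes in short steps, each a Python script; the robot and the scene stay as the last script left them, time stands still between calls to the robot, and variables do not carry over. Pictures are saved under pics/ and viewed, at most 14 in all, crops included, and the job is handed in when it is done.

```bash
mkdir -p pics
python3 - <<'E'
from bench import *
import cv2,numpy as np
for n in("top","scene"):
    d=get_image(n); cv2.imwrite(f"pics/{n}0.png",d["frame"]); np.savez(f"{n}0.npz",**{k:np.asarray(v) for k,v in d.items()})
    print(n,d["camera_matrix"],d["view"])
s=state();print(s)
E
```

```text
top [[356.93562938   0.         251.55593494]
 [  0.         356.93562938 195.88377216]
 [  0.           0.           1.        ]] [[-0.11184096 -0.99372066 -0.00329313  0.07910596]
 [ 0.97088073 -0.10997568  0.21282849 -0.52289667]
 [-0.21185423  0.02060571  0.97708402 -1.37306989]
 [ 0.          0.          0.          1.        ]]
scene [[414.92861313   0.         254.34025906]
 [  0.         414.92861313 192.99576803]
 [  0.           0.           1.        ]] [[ 0.86352038 -0.50421928  0.00977101 -0.42754671]
 [ 0.27336506  0.48426779  0.83111747 -0.19187319]
 [-0.42379724 -0.71501583  0.55601103 -1.12285614]
 [ 0.          0.          0.          1.        ]]
{'time': 0.1, 'joint_pos': array([ 1.23332323e+00,  9.17384824e-02,  1.23174831e+00,  1.96825983e-05,
        1.81979842e+00, -5.66750193e-02]), 'dq': array([ 5.70949140e-04, -1.52530390e-03, -2.62195353e-03, -4.78837151e-04,
        2.12161539e-05,  1.17593269e-04]), 'joint_torque': array([ 2.68441079e-03, -4.47860706e+01, -4.07569385e+01,  7.00103701e-02,
        2.84719770e-02, -1.27181656e-04]), 'ee_pos': array([0.16617137, 0.5762691 , 0.22965663]), 'ee_rot': array([-1.75057332e-04,  1.39935796e-01,  9.90160218e-01, -8.28030215e-04]), 'ft_force': array([-0.3474719 , -0.32619555, -0.47519507]), 'moment': array([-0.06418473,  0.02778493,  0.000112  ]), 'finger_force': 0.0, 'finger_gap': 0.08762003705309127}
```

View pics/top0.png

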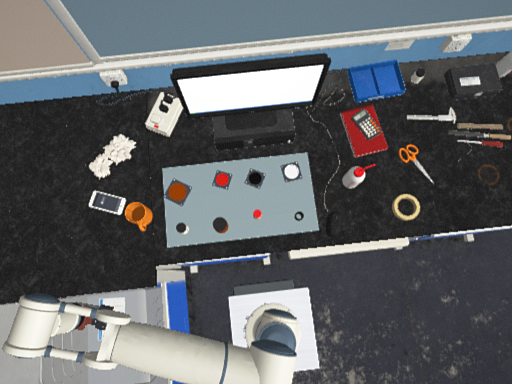

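View pics/scene0.png

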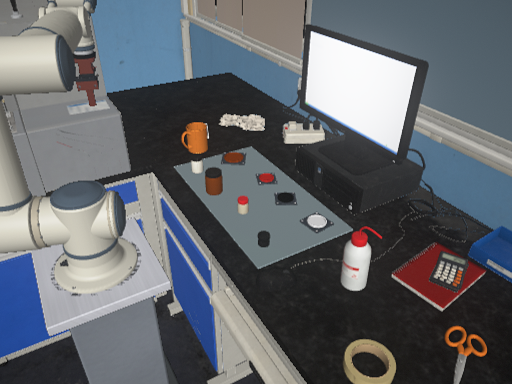

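The top view shows the items in a row: white jar (182,228), amber (220,225), red (257,213), loupe (299,216). The holders are brown (179,191), red (222,180), black (255,178) and white (292,172). The mug is at (138,214) and the bottle at (355,177). Next I enlarge the mat.

Run:
```python
import cv2
f=cv2.imread("pics/top0.png")[150:255,155:325]
cv2.imwrite("pics/crop0.png",cv2.resize(f,None,fx=4.7,fy=4.7,interpolation=cv2.INTER_CUBIC))
```

```text
(no output)
```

View pics/crop0.png

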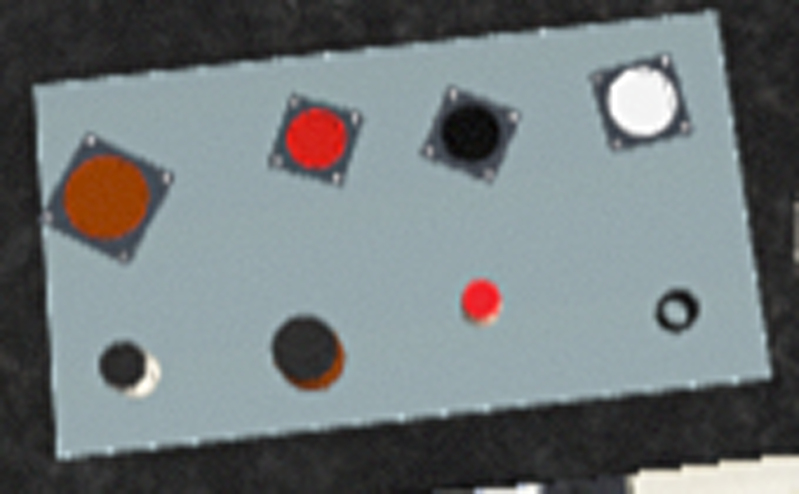

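```bash
cat > h.py <<'E'
from bench import *
import cv2,numpy as np,json
def locate(d,u,v,z):
    K,V=np.asarray(d["camera_matrix"]),np.asarray(d["view"])
    r=np.linalg.solve(K,[u,v,1]); R=V[:3,:3]
    c=-R.T@V[:3,3]; w=R.T@np.array([r[0],-r[1],-r[2]])
    return c+w*(z-c[2])/w[2]
def q(ang):  # tool down, closing direction at angle ang from +x
    a=(ang+np.pi/2)/2
    return [0,np.cos(a),np.sin(a),0]
Z=dict(white_jar=.068,amber_jar=.086,red_jar=.056,loupe=.041,brown_holder=.016,red_holder=.016,black_holder=.016,white_holder=.016)
E
python3 - <<'E'
from h import *
d=np.load("top0.npz")
px=dict(brown_holder=(107,197),red_holder=(316,138),black_holder=(470,132),white_holder=(641,101),white_jar=(122,365),amber_jar=(306,348),red_jar=(481,299),loupe=(677,310))
P={}
for k,(a,b) in px.items():
    p=locate(d,(a+.5)/4.7-.5+155,(b+.5)/4.7-.5+150,Z[k]); P[k]=list(p[:2])
    print(k,p.round(3),[None if (s:=inverse_kinematics([p[0],p[1],h],q(w))) is None else np.round(s,2)[[0,5]] for h in(.03,.2) for w in(0,np.pi/2,-np.pi/2)])
for n,u,v,z in(("mug",138,212,.1),("bottle",358,172,.19),("pc corner",213,143,.1),("pc corner r",294,138,.1)): print(n,locate(d,u,v,z))
json.dump(P,open("P.json","w"))
for p in([.5,.05,.4],[.45,.1,.4],[.45,-.05,.4]): print(p,inverse_kinematics(p,q(0)))
E
```

```text
brown_holder [0.59  0.322 0.016] [array([0.45, 0.45]), array([ 0.45, -1.12]), array([0.45, 2.02]), array([0.45, 0.45]), array([ 0.45, -1.12]), array([0.45, 2.02])]
red_holder [0.623 0.134 0.016] [array([0.16, 0.16]), array([ 0.16, -1.41]), array([0.16, 1.73]), array([0.16, 0.16]), array([ 0.16, -1.41]), array([0.16, 1.73])]
black_holder [ 0.613 -0.002  0.016] [array([-0.06, -0.06]), array([-0.06, -1.63]), array([-0.06,  1.51]), array([-0.06, -0.06]), array([-0.06, -1.63]), array([-0.06,  1.51])]
white_holder [ 0.624 -0.157  0.016] [array([-0.3, -0.3]), array([-0.3 , -1.87]), array([-0.3 ,  1.27]), array([-0.3, -0.3]), array([-0.3 , -1.87]), array([-0.3 ,  1.27])]
white_jar [0.433 0.309 0.068] [array([0.56, 0.56]), array([ 0.56, -1.01]), array([0.56, 2.13]), array([0.56, 0.56]), array([ 0.56, -1.01]), array([0.56, 2.13])]
amber_jar [0.427 0.155 0.086] [array([0.27, 0.27]), array([ 0.27, -1.3 ]), array([0.27, 1.84]), array([0.27, 0.27]), array([ 0.27, -1.3 ]), array([0.27, 1.84])]
red_jar [0.456 0.007 0.056] [array([-0.06, -0.06]), array([-0.06, -1.63]), array([-0.06,  1.51]), array([-0.06, -0.06]), array([-0.06, -1.63]), array([-0.06,  1.51])]
loupe [ 0.431 -0.159  0.041] [array([-0.43, -0.43]), array([-0.43, -2.  ]), array([-0.43,  1.14]), array([-0.43, -0.43]), array([-0.43, -2.  ]), array([-0.43,  1.14])]
mug [0.50513901 0.46194503 0.1       ]
bottle [ 0.54470466 -0.37562985  0.19      ]
pc corner [0.75214691 0.15024085 0.1       ]
pc corner r [ 0.73648992 -0.17533368  0.1       ]
[0.5, 0.05, 0.4] [ 3.19543879e-02 -6.50768454e-02  1.08013082e+00 -4.44089210e-16
  2.12653868e+00  3.19543879e-02]
[0.45, 0.1, 0.4] [ 1.44845554e-01 -1.72386787e-01  1.17841703e+00 -4.44089210e-16
  2.13556241e+00  1.44845554e-01]
[0.45, -0.05, 0.4] [-1.85821414e-01 -1.93246882e-01  1.19657714e+00 -4.44089210e-16
  2.13826239e+00 -1.85821414e-01]
```

Everything is reachable. Next I take two closer wrist views from above the mat.

Run:
```python
from h import *
P=json.load(open("P.json"))
for i,p in enumerate(([.45,.2,.38],[.45,-.08,.38])):
    move_to(p,q(0)); hold(.3); d=get_image("wrist")
    np.savez(f"w{i}.npz",**{k:np.asarray(v) for k,v in d.items()})
    cv2.imwrite(f"pics/w{i}.png",cv2.resize(d["frame"],(800,600),interpolation=cv2.INTER_CUBIC))
    V=d["view"];print(state()["time"],-V[:3,:3].T@V[:3,3],V[2,:3])
```

```text
2.25 [0.44910933 0.27703975 0.53236717] [6.98471343e-04 2.77787768e-01 9.60642216e-01]
3.6833 [ 0.44934195 -0.0026494   0.53256524] [2.20877917e-04 2.77606167e-01 9.60694940e-01]
```

View pics/w0.png

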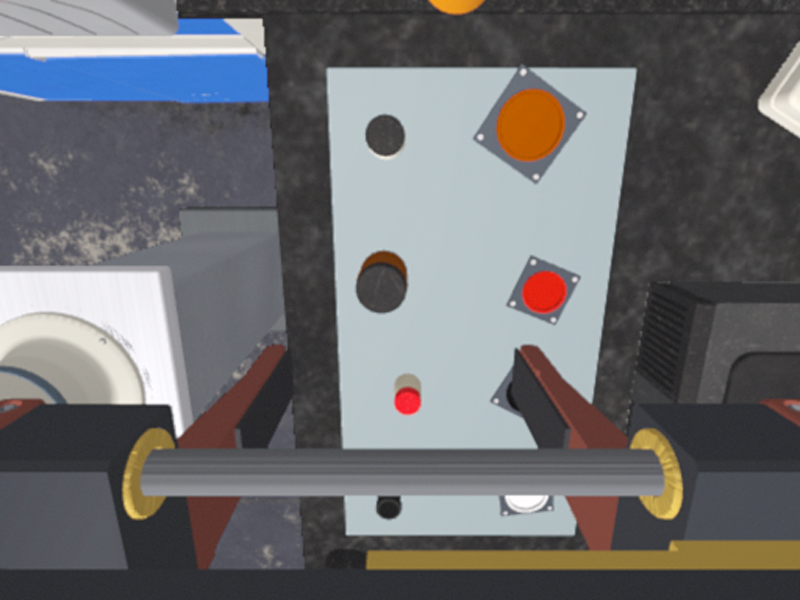

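View pics/w1.png

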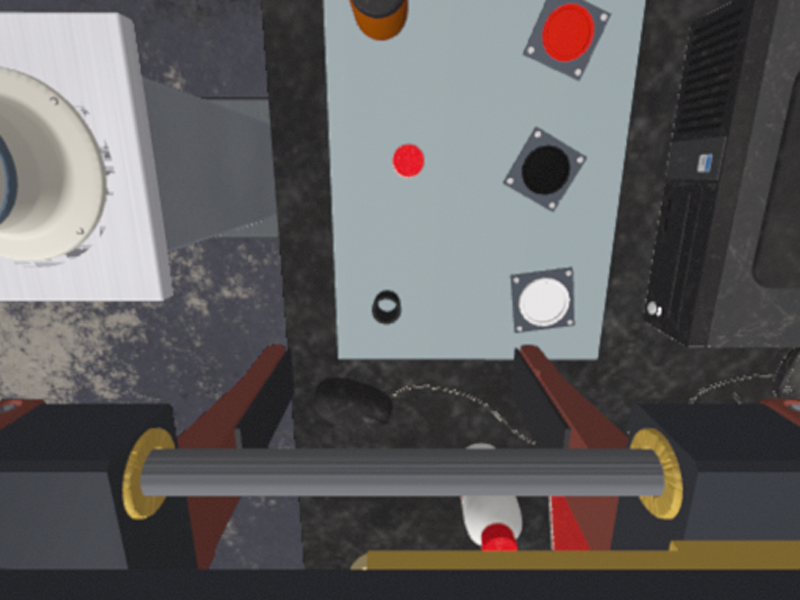

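w0 shows the white jar cap (385,134), brown rim (530,125), amber cap (381,289) and red rim (544,292). w1 shows the red cap (409,159), black rim (546,169), loupe top (386,304) and white rim (544,301). The gripper body is long along the closing line, so I close along y when placing near the PC.

Run:
```python
from h import *
P=json.load(open("P.json"))
px=[dict(white_jar=(385,134),brown_holder=(530,125),amber_jar=(381,289),red_holder=(544,292)),
dict(red_jar=(409,159),black_holder=(546,169),loupe=(386,304),white_holder=(544,301),red_holder=(568,32))]
for i in(0,1):
    d=np.load(f"w{i}.npz")
    for k,(a,b) in px[i].items():
        p=locate(d,a*.64-.2,b*.64-.2,Z[k])[:2]; print(k,p.round(4),((p-P[k])*1e3).round(1))
        if i==0 or k!="red_holder": P[k]=list(p)
json.dump(P,open("P2.json","w"))
```

```text
white_jar [0.4316 0.3128] [-1.   3.6]
brown_holder [0.5876 0.3262] [-2.5  4.4]
amber_jar [0.4267 0.1599] [-0.3  5.1]
red_holder [0.6198 0.1381] [-3.  4.]
red_jar [0.4559 0.0101] [-0.3  3.6]
black_holder [0.6097 0.0008] [-3.2  3.1]
loupe [ 0.4305 -0.1495] [-0.1  9. ]
white_holder [ 0.6214 -0.1528] [-2.8  3.9]
red_holder [0.6199 0.1365] [ 0.1 -1.5]
```

Run:
```python
from h import *
P=json.load(open("P2.json")); P["loupe"][1]=-.1545; json.dump(P,open("P2.json","w"))
x,y=P["red_jar"]; z=.042-.011
up=.11
move_to([x,y,up],q(-np.pi/2)); move_l([x,y,z]); close(); s=state(); print(s["ee_pos"],s["finger_gap"],s["ft_force"]); gripper_open(); move_l([x,y,up])
move_to([x,y,up],q(0)); move_l([x,y,z]); close(); s=state(); print(s["ee_pos"],s["finger_gap"],s["ft_force"]); gripper_open(); move_l([x,y,up])
move_to([.45,-.08,.38],q(0)); hold(.3); d=get_image("wrist"); np.savez("w2.npz",**{k:np.asarray(v) for k,v in d.items()})
o=np.load("w1.npz")
# red cap centroid before / after, same pose
for e in (o,d):
    hsv=cv2.cvtColor(e["frame"],cv2.COLOR_BGR2HSV); m=cv2.inRange(hsv,(0,150,120),(8,255,255))|cv2.inRange(hsv,(172,150,120),(180,255,255))
    m[:,300:]=0; m[:80]=0; m[130:]=0; M=cv2.moments(m,True); u,v=M["m10"]/M["m00"],M["m01"]/M["m00"]
    print(u,v,M["m00"],locate(e,u,v,.056))
f=d["frame"]; cv2.imwrite("pics/w2.png",cv2.resize(f[:230,180:440],None,fx=2.6,fy=2.6,interpolation=cv2.INTER_CUBIC))
print(state()["time"])
```

```text
[0.45592614 0.01006426 0.0309965 ] 0.03431505535081806 [-0.04857249 -0.33237586  0.07593865]
[0.45590747 0.01014995 0.03097383] 0.034357458041996754 [ 0.64030635 -0.50226563 -0.56103823]
260.99029126213594 102.3495145631068 309.0 [0.4550293  0.00893286 0.056     ]
261.15755627009645 101.0192926045016 311.0 [0.45469329 0.01053967 0.056     ]
14.425
```

View pics/w2.png

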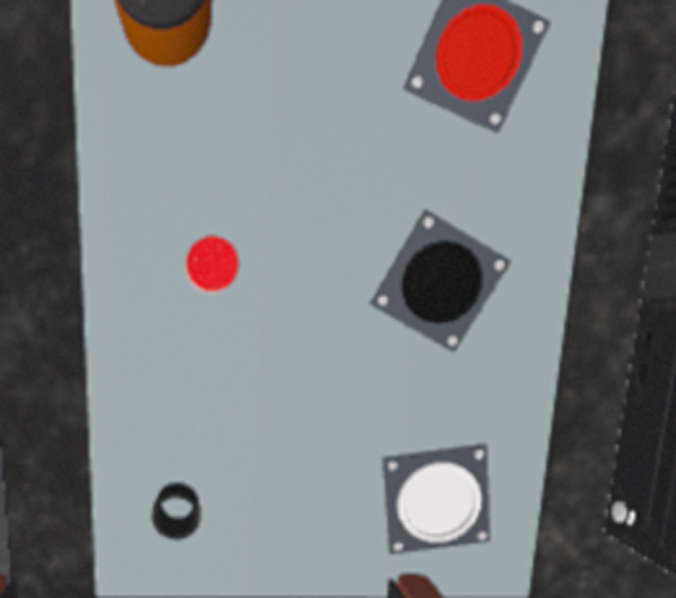

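Regrasping the jar shows the wrist camera is good to about 1 mm. I start with the red jar.

```bash
cat >> h.py <<'E'
def pick_place(item,holder,grasp,pick_ang=-np.pi/2,ang=-np.pi/2,high=.17):
    P=json.load(open("P2.json")); (x,y),(hx,hy)=P[item],P[holder]; x+=.001; hx+=.001; z=grasp-.011
    move_to([x,y,high],q(pick_ang)); move_l([x,y,z+.01],.25); move_l([x,y,z],.05); close()
    s=state(); print(item,"gap",s["finger_gap"],"F",s["finger_force"],"ft",s["ft_force"])
    move_l([x,y,high],.2); print("lifted gap",state()["finger_gap"])
    f0=state()["ft_force"][2]
    move_to([hx,hy,high],q(ang)); move_l([hx,hy,z+.025],.2); move_l([hx,hy,z+.0055],.03); hold(.2)
    s=state(); print("down",s["ee_pos"],s["finger_gap"],"dFz",s["ft_force"][2]-f0)
    gripper_open(); move_l([hx,hy,high],.2); print("t",state()["time"])
E
python3 - <<'E'
from h import *
P=json.load(open("P2.json")); P["red_jar"]=[.4549,.0101]; json.dump(P,open("P2.json","w"))
pick_place("red_jar","red_holder",.042)
hx,hy=P["red_holder"]
move_to([.45,.06,.38],q(0)); hold(.2); f=get_image("wrist")["frame"]
cv2.imwrite("pics/w3.png",cv2.resize(f[:256,160:],None,fx=2.2,fy=2.2,interpolation=cv2.INTER_CUBIC))
E
```

```text
red_jar gap 0.034263117520382524 F 29.99996691942215 ft [-0.17027208  0.17930094 -0.46443905]
lifted gap 0.03445123206687007
down [0.62083397 0.13804599 0.03650859] 0.0347099523848401 dFz 1.3185666644352132
t 23.0333
```

View pics/w3.png

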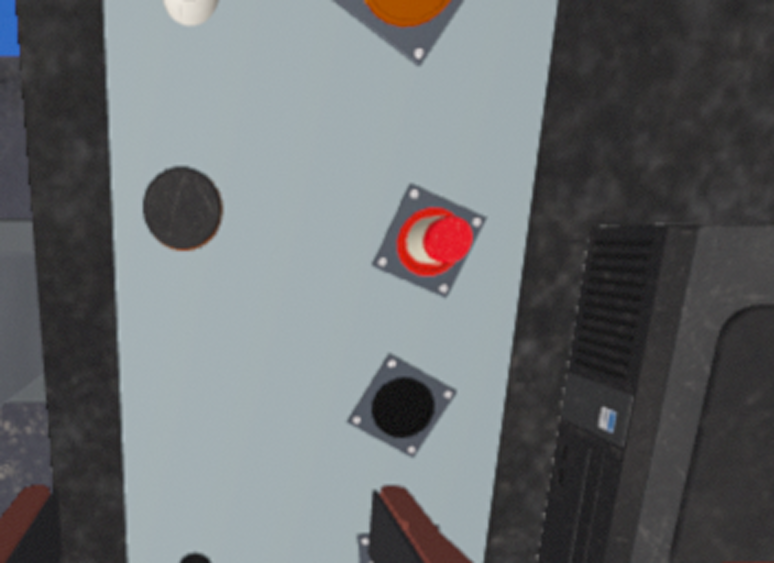

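The red jar stands inside its rim with its cap at (448,238), and the fit looks centred. Next are the loupe, amber and white.

Run:
```python
from h import *
pick_place("amber_jar","brown_holder",.062)
pick_place("loupe","black_holder",.034)
pick_place("white_jar","white_holder",.053,pick_ang=0)
for i,p in enumerate(([.45,.2,.38],[.45,-.05,.38])):
    move_to(p,q(0)); hold(.2); d=get_image("wrist"); np.savez(f"e{i}.npz",**{k:np.asarray(v) for k,v in d.items()})
    cv2.imwrite(f"pics/e{i}.png",cv2.resize(d["frame"][:256,160:],None,fx=2.2,fy=2.2,interpolation=cv2.INTER_CUBIC))
print(state()["time"])
```

```text
amber_jar gap 0.05536892035198056 F 29.99343959178077 ft [ 0.32326541 -0.40809435  1.80689252]
lifted gap 0.05604775121442097
down [0.58859825 0.3262198  0.05640028] 0.05530182991097381 dFz 1.4036990894865207
t 32.5667
loupe gap 0.033086726454122445 F 30.00011762516806 ft [0.47512975 0.01391887 0.22513728]
lifted gap 0.03317509043132143
down [0.61069404 0.0008263  0.02848771] 0.033592780039472844 dFz 1.2582064376367676
t 41.7417
white_jar gap 0.04130759097770327 F 30.000122487545013 ft [-0.3456346  -0.16661107 -0.19179688]
lifted gap 0.04123564168800907
down [ 0.6223768  -0.15283693  0.04749849] 0.041470677778113495 dFz -0.27741479431467736
t 50.7583
53.875
```

View pics/e0.png

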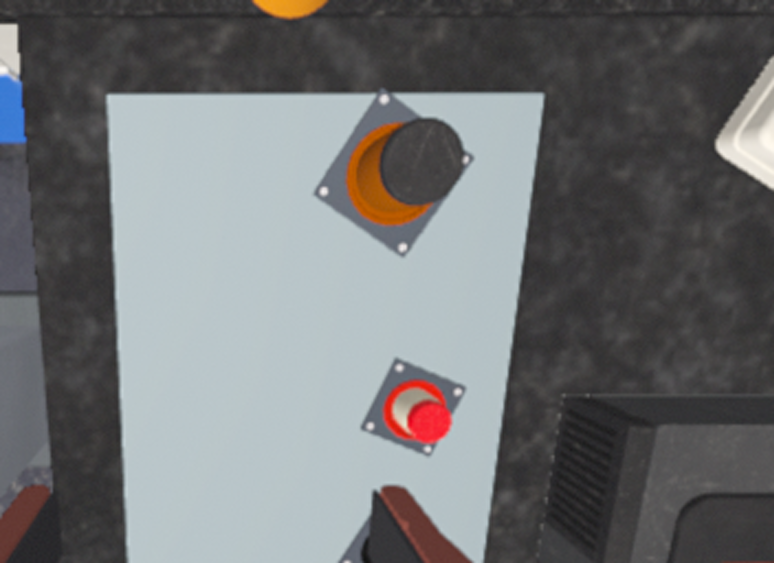

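View pics/e1.png

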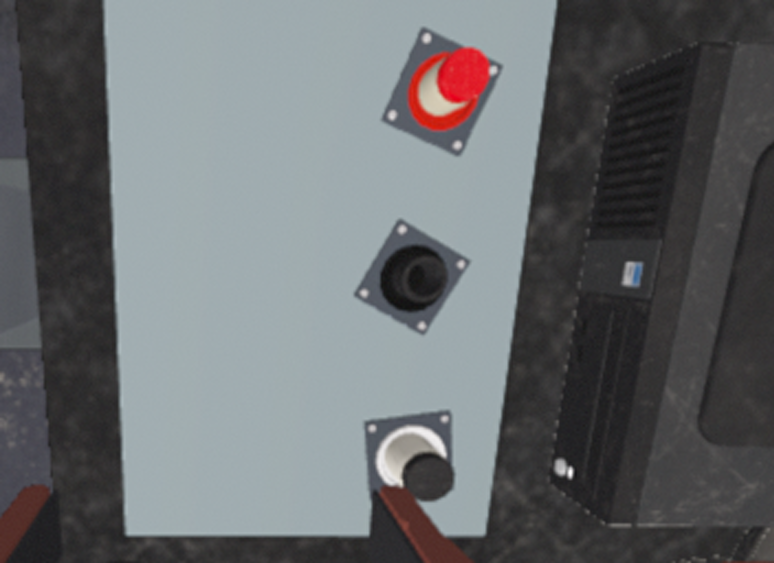

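All four appear seated. Cap centres are amber (422,162), red (464,74), loupe (425,276) and white (429,476). I check their offsets and heights with the calibration and depth.

Run:
```python
from h import *
P=json.load(open("P2.json"))
for i,k,c,z in((0,"brown_holder",(422,162),.091),(1,"red_holder",(464,74),.061),(1,"black_holder",(425,276),.046),(1,"white_holder",(429,476),.073)):
    d=np.load(f"e{i}.npz"); u,v=c[0]/2.2+159.8,c[1]/2.2-.2
    p=locate(d,u,v,z); D=d["depth"]; V=d["view"]; cam=-V[:3,:3].T@V[:3,3]
    # height from depth: point on the ray
    def h(a,b):
        q1=locate(d,a,b,0); s=D[int(round(b)),int(round(a))]/-(V[:3,:3]@(q1-cam))[2]; return cam[2]+s*(q1[2]-cam[2])
    print(k,((p[:2]-P[k])*1e3).round(1),"top z",[round(h(u+a,v+b),4) for a,b in((0,0),(-5,0),(5,0),(0,-5),(0,5))],"expected",z)
```

```text
brown_holder [-2.2  0. ] top z [np.float64(0.0912), np.float64(0.0902), np.float64(0.0903), np.float64(0.0901), np.float64(0.0895)] expected 0.091
red_holder [-1.9 -0.5] top z [np.float64(0.0601), np.float64(0.0587), np.float64(0.0619), np.float64(0.059), np.float64(0.0599)] expected 0.061
black_holder [-0.5  2.5] top z [np.float64(0.0082), np.float64(0.0103), np.float64(0.0288), np.float64(0.0232), np.float64(0.0232)] expected 0.046
white_holder [-3.2  4.3] top z [np.float64(0.0705), np.float64(0.0714), np.float64(0.072), np.float64(0.0702), np.float64(0.0709)] expected 0.073
```

Run:
```python
from h import *
P=json.load(open("P2.json")); d=get_image("wrist")
D=d["depth"]; V=d["view"]; K=d["camera_matrix"]
v,u=np.mgrid[:384,:512]; r=np.stack([(u-K[0,2])/K[0,0],-(v-K[1,2])/K[1,1],-np.ones_like(u)],-1)*D[...,None]
W=(r-V[:3,3])@V[:3,:3]
for k,z0 in(("black_holder",.046),("white_holder",.073),("red_holder",.061)):
    m=(np.hypot(W[...,0]-P[k][0],W[...,1]-P[k][1])<.035)&(W[...,2]>z0-.008)
    p=W[m]; c,_=cv2.minEnclosingCircle((p[:,:2]*1e3).astype(np.float32)); print(k,m.sum(),"z med/90%",np.percentile(p[:,2],[50,90]).round(4),"centre off mm",(np.array(c)-np.array(P[k])*1e3).round(1),"r",_)
```

```text
black_holder 181 z med/90% [0.0438 0.0452] centre off mm [0.1 0.9] r 17.747589111328125
white_holder 395 z med/90% [0.071  0.0722] centre off mm [-1.4  1.2] r 20.17640495300293
red_holder 454 z med/90% [0.0591 0.0603] centre off mm [0.4 0.8] r 16.82961654663086
```

All four are centred within about 2 mm and at the seated height, and the arm is clear.

```bash
python3 -c "
from bench import *
print(job_done())"
```

```text
the job is handed in; nothing more can be done
None
```

All four items are in their matching holders and released, and the job is handed in: depth readings put each at seated height and within about 2 mm of centre, the mug and wash bottle were not touched as far as I could tell, and about 54 s of the 96 s was used; no verdict came back.

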